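Load the swing-out feeder with the chew cube and snap it shut

TASK

Put the pine chew cube from the turntable into the tray of the hutch's swing-out feeder while it stands open, then push the feeder shut, without slamming or forcing it, until its sprung latch rides over the keeper, snaps in and holds, with the cube still in the tray. Leave everything else where it is.

Things in the scene. Friction and masses are not known exactly. Their poses are not given: they have to be found in the camera images.
- cube_mid (a point): centre of the loose pine chew cube, 40 mm each way, 35 g, lying flat on the white turntable (240 mm across, its top 26 mm above the shelf, turns if pushed hard); its x, y, z axes are square to its faces.
- feeder_hinge (a point): point on the upright hinge pin, 150 mm above the shelf. Its frame turns with the door: -y runs along the door to the latch edge (227 mm off), +x is the normal of the inner face, the way the door moves as it closes; z up. The steel door is 12 mm thick (6 either side of the pin), 100 to 205 mm above the shelf, and swings at a light touch until the latch meets the keeper.
- push_pad (a point): point on the flat outer face of the door where a person pushes (along +x; axes as feeder_hinge): 185 mm from the hinge pin, 175 mm above the shelf. The face is plain from 155 mm up to the door's top at 205 mm. Once the latch is meeting the keeper, more than 15 N of push here would strain it.
- latch (a point): middle of the front of the dark latch housing on the door's outer face (52 mm long, 34 high, 28 proud, 118 to 152 mm above the shelf); axes as feeder_hinge. Its sprung steel bolt sticks 15 mm out past the latch edge, bevelled on the leading side. If the bolt has not snapped in behind the keeper, its spring pushes the door back out when it is let go.
- jamb (a point): point on the hutch wall under the keeper, a dark steel hook-shaped bracket 45 to 61 mm out from the wall (wall 220 mm high, wire roof at that height). The keeper is packed out on shims, differently each time, by an unknown amount: the door's home, snapped in, lies anywhere from 0.036 down to -0.032 rad of joint feeder, so it must be felt.
- feeder (a joint): angle (rad) of the feeder about its hinge pin: near 0 shut, growing as it swings out towards the robot (clockwise from above); starts at 0.85 to 1.2. Closing, the bolt meets the keeper about 14 mm before home; a push at push_pad then climbs from 3 to about 7 N, drops by 2 or 3 N as the bolt snaps in 2 mm before home, and 1 mm past home the door is hard on steel.
- tray_in (a point): centre of the inner floor of the feeder's open aluminium tray, fixed to the inner face of the door, 126 mm above the shelf; axes as feeder_hinge. Inside it measures 134 mm along y (along the door) and 94 mm along x, walls 3 mm thick and 35 mm high above the floor; the door's inner face is 50 mm away in -x and stands 79 mm above the tray floor.
- bowl: white ceramic bowl, 100 mm across, 42 mm high, on the turntable; origin under its centre. Leave alone.
- brush: grey silicone mitt-brush, 92 x 56 mm, 44 mm high with its hand strap, on the turntable; origin under its centre. Leave alone.
- chew_ring: flat pine chew ring, 68 mm across, 18 mm high, on the shelf; origin under its centre. Leave alone.
- dustpan: aluminium dustpan, 160 x 190 mm with a handle reaching 185 mm to -x of its origin, up to 50 mm high; origin under the centre of the pan. Leave alone.
- heater_switch (a joint): small toggle lever (30 mm) on the grey heater housing at the right side of the shelf: 0 off, 0.8 on (rad). Leave it as it is.
Not all that is in view belongs to the job. What is shaped like the part that bears cube_mid but green or turquoise is not meant.

How it is judged:
By the outcome, as a careful person would: the job done as asked, in the order asked, and still so for the second after the job is handed in, with the robot touching nothing.
It also fails if it takes over 54 s, if anything falls off the work surface, if the arm or the gripper's body presses on something with over 40 N, if the wrist force passes 120 N, or if a joint passes its speed limit or range.

ROBOT

A 6-joint arm with a two-finger parallel gripper is mounted at the origin on the work surface. World frame = base frame: x ahead of the robot, y to its left, z up, the work surface at z = 0. Lengths are in mm, angles in rad, forces in N, time in s.
With the tool pointing down it reaches from about 275 to 825 mm from the base axis. Payload 5.2 kg.
Tool frame: the origin (TCP) lies at the very end of the fingers, on their centre line; the grasp point (between the pads) lies 19 mm behind it; z points along the fingers, y is the direction in which the jaws open and shut (so a half turn about z gives the same grasp; the last joint's range is limited). The gripper opens to 93 mm and grips with 3 to 60 N. Pads are 15 mm wide; open, the fingers measure 128 mm over their backs; the gripper's body (75 mm by 188 mm) begins 65 mm behind the grasp point.
Start: joints at [1.141, 0.259, 1.535, -0, 1.348, -0.203], TCP at [123.65, 535.925, 218.653] pointing down, gripper open.
Joint ranges: [-3.14, 3.14], [-0.91, 2.08], [0.19, 2.58], [-1.22, 4.36], [0.22, 2.71], [-3.12, 3.12]. Speed limits (rad/s): [2.57, 2.57, 3.14, 3.14, 3.14, 3.14].

INTERFACE

Orientations are given as [roll, pitch, yaw] about the fixed x, y, z axes, in that order (R = Rz(yaw) Ry(pitch) Rx(roll)).
In Python, from bench import robot gives the robot as it stands. The module is installed in compiled form; this text tells all that it offers. Calls block until the motion is done:
- robot.move_ptp(position, orientation): joint-space move of the TCP to a pose.
- robot.move_linear(position, ori=None, speed=150, f_stop=None): straight line of the TCP; ori=None keeps the orientation; speed is the mean speed in mm/s. With f_stop (N) it stops when the force on the tool has changed by that much, and returns True; else False.
- robot.move_j(angles): joint-space move.
- robot.move_gripper(opening): opening from 0.0 (shut) to 1.0 (fully open); the grip force is fixed at half the most; returns when the fingers have stopped.
- robot.sleep(seconds).
- robot.inverse_kinematics(position, orientation): joint angles nearest the present ones, or None.
- robot.get_image(name): name is "scene" or "side" or "wrist"; returns a dict with "img" (480x640x3 uint8, blue, green, red), "fovy" (degrees; the focal length in pixels is half the picture's height over the tangent of half this angle, whatever the lens; pixels are square), "cx", "cy" (the principal point, pixels), "eye" and "orientation" of the camera in the world. Camera axes: x right, y down, z forward; pixel columns grow to the right and rows downward; lengths in mm; the calibration is good to about 2 mm. A picture is of the moment at which its call begins. There is no depth.
A pose or a line that the arm cannot do raises robot.MotionError and nothing moves.
- robot.hand_in(): hands the job in, once; it reports no verdict.
Readings, each from a call of its own:
- robot.current_t(): time.
- robot.current_qpos(): joint angles.
- robot.current_joint_vel(): joint speeds.
- robot.current_joint_efforts(): joint torques, N m.
- robot.current_tcp_pos(): TCP position.
- robot.current_eef_rot(): TCP orientation.
- robot.current_contact_force(): force on the tool from outside, world axes, zero at the start.
- robot.current_ft_torque(): the same for the moment, N m.
- robot.current_gripper_width(): opening from 0.0 (shut) to 1.0 (fully open).
Only numpy, scipy, OpenCV 4.12 (cv2) and the standard library are available. Lean on these libraries where they do the work, as an engineer would, in place of code of your own. Each camera call takes 0.05 s, during which the arm holds its last target.

## Working session

There is one attempt and no reset: what is moved stays moved. The work goes in short steps, each a Python script; the robot and the scene stay as the last script left them, time stands still between calls to the robot, and variables do not carry over. Pictures are saved under pics/ and viewed, and the job is handed in when it is done.

```bash
ls; mkdir -p pics; cat > h.py <<'E'
import numpy as np, cv2
from scipy.spatial.transform import Rotation as R
from bench import robot
def K(d):
    f=240/np.tan(np.radians(d["fovy"])/2); return f,d["cx"],d["cy"]
def Rm(d):
    o=np.array(d["orientation"],float)
    return o if o.shape==(3,3) else R.from_euler('xyz',o).as_matrix()
def ray(d,u,v):
    f,cx,cy=K(d); r=Rm(d)@np.array([(u-cx)/f,(v-cy)/f,1]); return np.array(d["eye"],float),r/np.linalg.norm(r)
def onz(d,u,v,z):
    e,r=ray(d,u,v); return e+r*(z-e[2])/r[2]
def proj(d,p):
    f,cx,cy=K(d); c=Rm(d).T@(np.array(p,float)-np.array(d["eye"])); return np.array([cx+f*c[0]/c[2],cy+f*c[1]/c[2]])
def tri(d1,p1,d2,p2):
    a,r=ray(d1,*p1); b,s=ray(d2,*p2)
    t=np.linalg.lstsq(np.c_[r,-s],b-a,rcond=None)[0]
    A=a+r*t[0];B=b+s*t[1]; return (A+B)/2,np.linalg.norm(A-B)
E
python3 - <<'E'
from h import *
import pickle
for n in ["scene","side","wrist"]:
    d=robot.get_image(n); cv2.imwrite(f"pics/{n}0.png",d["img"]); pickle.dump(d,open(n+"0.pkl","wb"))
    print(n,d["fovy"],d["cx"],d["cy"],d["eye"],d["orientation"])
print(robot.current_t(),robot.current_tcp_pos(),robot.current_eef_rot())
E
```

```text
pics
scene 48.03631316554613 316.11654910525544 249.32670109585933 [1664.56669432  186.97795353 1007.68541365] [-2.20933359  0.02055532  1.73893098]
side 55.3034144092582 318.45826238488615 243.93276129211827 [-188.49365158 -846.65806471  738.35260242] [-2.0887808   0.0041871  -0.72666452]
wrist 63.91568173074869 324.22433041092364 230.77790675612877 [ 54.48837579 551.7182634  384.7308488 ] [2.88239716e+00 2.46232515e-03 1.34477877e+00]
0.15 [123.47469631 535.54723373 218.00795229] [-3.14021579e+00 -2.93843421e-04  2.91479603e+00]
```

View pics/scene0.png

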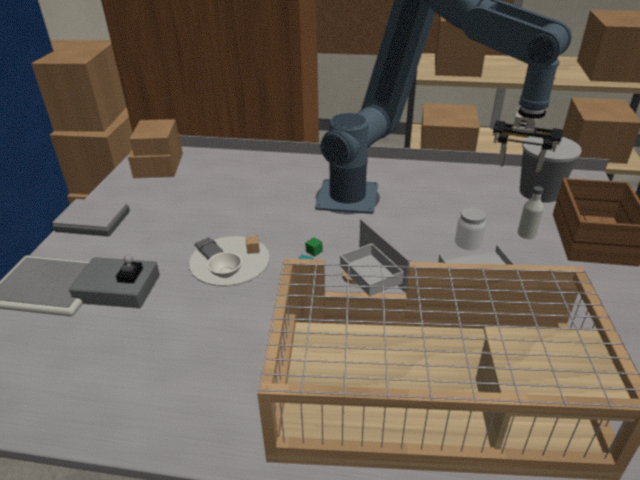

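View pics/side0.png

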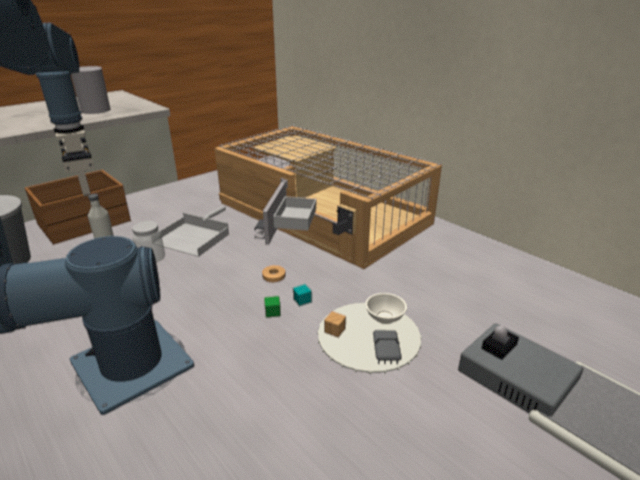

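View pics/wrist0.png

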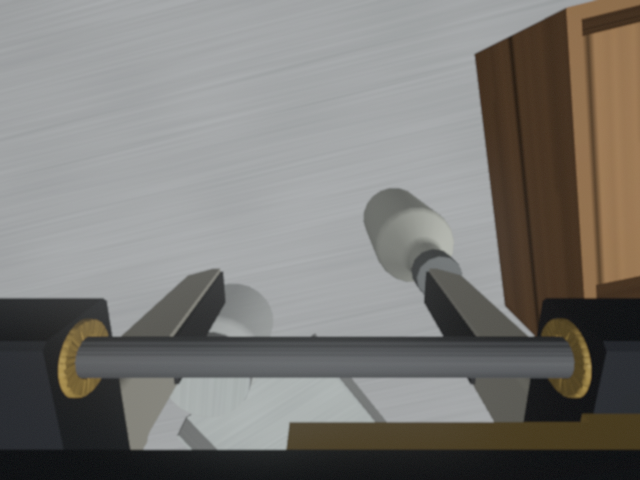

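Candidates for the cube:
- Pine cube on the turntable: scene (252,244), side (335,324). This is my choice.
- Green cube on the shelf: scene (314,246), side (272,306).
- Turquoise cube on the shelf: scene (307,258), side (302,295).

The feeder door is grey and stands open at side (280,210). The keeper is dark, at side (344,220). Next I'll take close crops.

```bash
python3 - <<'E'
import cv2
a=cv2.imread("pics/side0.png")[150:360,230:440]; b=cv2.imread("pics/scene0.png")[200:310,180:340];c=cv2.imread("pics/scene0.png")[205:310,320:530]
cv2.imwrite("pics/side_c.png",cv2.resize(a,None,fx=2.85,fy=2.85,interpolation=cv2.INTER_CUBIC))
cv2.imwrite("pics/scene_c1.png",cv2.resize(b,None,fx=4,fy=4,interpolation=cv2.INTER_CUBIC))
cv2.imwrite("pics/scene_c2.png",cv2.resize(c,None,fx=3.8,fy=3.8,interpolation=cv2.INTER_CUBIC))
E
```

```text
(no output)
```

View pics/side_c.png

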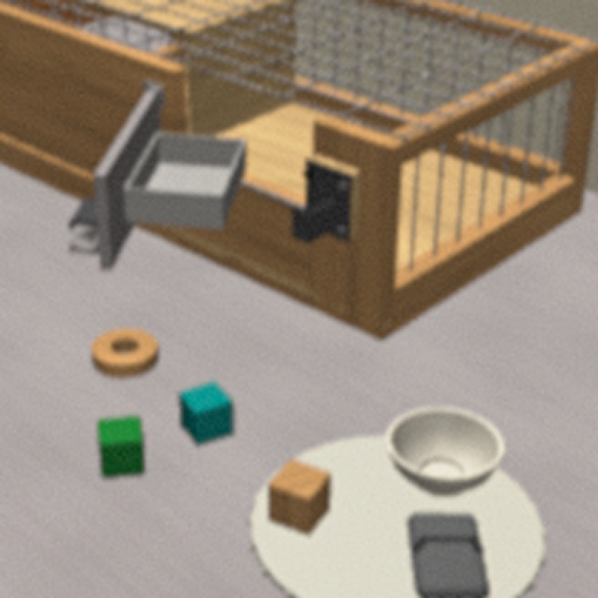

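View pics/scene_c1.png

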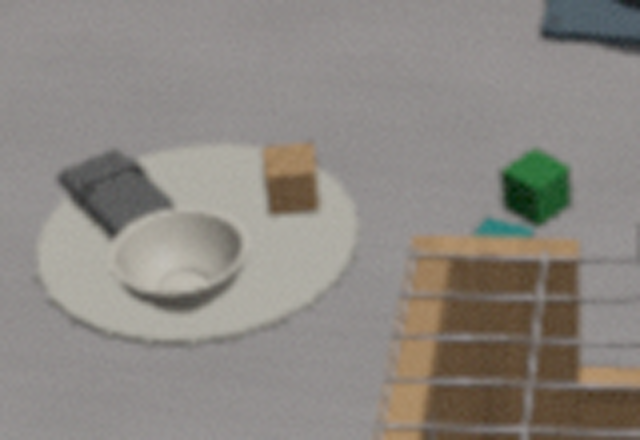

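View pics/scene_c2.png

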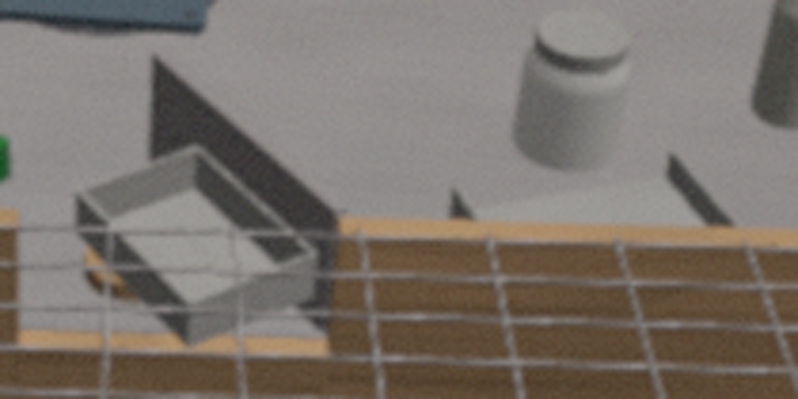

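```bash
python3 - <<'E'
from h import *
import pickle
S=pickle.load(open("scene0.pkl","rb"));D=pickle.load(open("side0.pkl","rb"))
s=lambda u,v:(320+u/3.8,205+v/3.8); s1=lambda u,v:(180+u/4,200+v/4); d=lambda u,v:(230+u/2.85,150+v/2.85)
print("door latch top scene",onz(S,*s(153,57),205),"hinge top",onz(S,*s(338,210),205))
for p in [(96,168),(112,163),(148,82),(162,92)]: print("side door top",p,onz(D,*d(*p),205))
for p in [(76,197),(197,147),(317,255),(190,312)]: print("scene tray rim",onz(S,*s(*p),161))
for p in [(125,186),(163,135),(245,142),(225,190)]: print("side tray rim",onz(D,*d(*p),161))
# cube
for n,I,f in [("scene",S,s1),("side",D,d)]:
    hsv=cv2.cvtColor(I["img"],cv2.COLOR_BGR2HSV)
    m=cv2.inRange(hsv,(5,70,60),(25,255,255)); x,y=(252,244) if n=="scene" else (335,324)
    k=np.zeros_like(m); k[y-18:y+18,x-18:x+18]=255; m&=k
    c=max(cv2.findContours(m,cv2.RETR_EXTERNAL,cv2.CHAIN_APPROX_NONE)[0],key=cv2.contourArea)
    print(n,cv2.contourArea(c),cv2.boundingRect(c),cv2.approxPolyDP(cv2.convexHull(c),1.2,True)[:,0].tolist())
for p in [(264,150),(312,144),(318,179),(267,185)]: print("scene cube top",onz(S,*s1(*p),66))
for p in [(269,488),(298,462),(330,478),(302,500)]: print("side cube top",onz(D,*d(*p),66))
# turntable, bowl
print("bowl rim side",onz(D,*d(445,440),68),"brush",onz(D,*d(445,545),56), "keeper", onz(D,*d(325,200),140))
print("jamb post foot",onz(D,*d(382,337),0),"top",onz(D,*d(398,150),220),"front top left",onz(D,*d(316,122),220),onz(D,*d(185,68),220))
E
```

```text
door latch top scene [453.79230124  85.2411275  205.        ] hinge top [613.2763388  219.74844354 205.        ]
side door top (96, 168) [448.68544897  97.64192316 205.        ]
side door top (112, 163) [466.68685752  96.46986003 205.        ]
side door top (148, 82) [620.807958   239.58723321 205.        ]
side door top (162, 92) [614.18584156 206.29912052 205.        ]
scene tray rim [566.15308289  45.52958173 161.        ]
scene tray rim [496.96381158 121.87136431 161.        ]
scene tray rim [605.84652132 209.52251861 161.        ]
scene tray rim [674.67617349 132.65046709 161.        ]
side tray rim [498.11344242 121.5236434  161.        ]
side tray rim [604.53070039 194.9993496  161.        ]
side tray rim [658.42330064 121.21617781 161.        ]
side tray rim [566.72754507  47.26665645 161.        ]
scene 169.5 (246, 236, 13, 17) [[257, 236], [258, 251], [248, 252], [246, 237]]
side 371.0 (325, 311, 21, 26) [[345, 316], [344, 328], [338, 336], [325, 331], [325, 318], [332, 311]]
scene cube top [ 387.18928714 -265.55625442   66.        ]
scene cube top [ 374.41561501 -231.29869511   66.        ]
scene cube top [ 417.85264665 -215.38261978   66.        ]
scene cube top [ 430.52357877 -251.14289061   66.        ]
side cube top [ 366.10254254 -238.93344666   66.        ]
side cube top [ 406.36744473 -230.19298074   66.        ]
side cube top [ 411.38709757 -262.6268845    66.        ]
side cube top [ 375.58854507 -267.37130712   66.        ]
bowl rim side [ 516.92510906 -293.11114928   68.        ] brush [ 429.03882437 -370.73838339   56.        ] keeper [654.76833334  -5.93501811 140.        ]
jamb post foot [673.60469557 -76.33264884   0.        ] top [667.56824646 -89.32658926 220.        ] front top left [656.34899144  11.15866098 220.        ] [653.45643824 214.54582328 220.        ]
```

```bash
python3 - <<'E'
from h import *
import pickle
W=pickle.load(open("wrist0.pkl","rb"))
p=onz(W,320,190,60); t=np.array([123.47,535.55]); off=p[:2]-t
yaw=1.83; a=yaw-2.9148; M=np.array([[np.cos(a),-np.sin(a)],[np.sin(a),np.cos(a)]])
tgt=np.array([396,-245])-M@off
print(off,tgt)
robot.move_ptp([*tgt,218],[np.pi,0,yaw])
d=robot.get_image("wrist"); pickle.dump(d,open("wrist1.pkl","wb")); cv2.imwrite("pics/wrist1.png",d["img"])
print(robot.current_t(),robot.current_tcp_pos(),robot.current_qpos(),robot.current_contact_force())
E
```

```text
[-20.96961624   0.62574458] [ 405.24139906 -263.83382343]
3.175 [ 405.59672475 -263.23614419  218.00943642] [-8.06991211e-01  1.38724695e-01  1.68811739e+00  1.46538869e-04
  1.31478746e+00 -1.06746521e+00] [0.12675661 0.00300682 0.1774855 ]
```

View pics/wrist1.png

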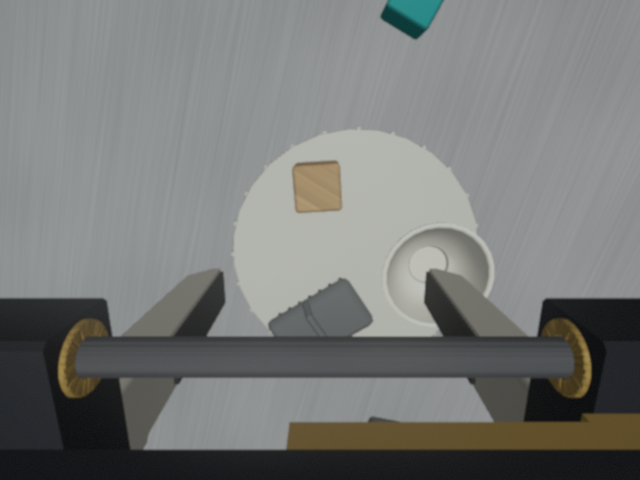

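The wrist view shows the pine cube at (317,187), on the white turntable and clear of the bowl (440,272) and the brush (322,308). I'll measure it and grasp.

```bash
python3 - <<'E'
from h import *
import pickle
d=pickle.load(open("wrist1.pkl","rb"))
hsv=cv2.cvtColor(d["img"],cv2.COLOR_BGR2HSV)
m=cv2.inRange(hsv,(5,60,60),(25,255,255)); k=np.zeros_like(m);k[140:235,270:370]=255;m&=k
c=max(cv2.findContours(m,cv2.RETR_EXTERNAL,cv2.CHAIN_APPROX_NONE)[0],key=cv2.contourArea)
print(cv2.contourArea(c),cv2.boundingRect(c))
# top face: brighter
v=hsv[...,2]; print(v[m>0].mean(), [int(v[y,317]) for y in range(156,218,3)])
P=np.array([onz(d,*q,66)[:2] for q in c[:,0].astype(float)],np.float32)
r=cv2.minAreaRect(P); print(r)
mt=m.copy(); mt[v<130]=0
S=pickle.load(open("scene0.pkl","rb"));D=pickle.load(open("side0.pkl","rb"))
p=[*r[0],66]; print(proj(S,p),proj(D,p)); 
e,rr=ray(d,317,187);print(np.degrees(np.arccos(-rr[2])))
E
```

```text
2121.0 (293, 161, 48, 51)
158.8261656858307 [181, 181, 123, 149, 162, 163, 165, 160, 158, 158, 168, 164, 164, 163, 159, 159, 156, 166, 152, 177, 180]
((393.47552490234375, -241.53390502929688), (38.35163116455078, 40.63601303100586), 18.541664123535156)
[253.12229312 239.33003563] [333.87957638 316.69941013]
8.509664106666746
```

```bash
python3 - <<'E'
from h import *
import pickle
y=1.894
robot.move_ptp([393.5,-242,110],[np.pi,0,y])
robot.move_linear([393.5,-242,39],speed=100,f_stop=8)
print(robot.current_tcp_pos())
robot.move_gripper(0.0)
print("w",robot.current_gripper_width()*93)
robot.move_linear([393.5,-242,230],speed=200)
d=robot.get_image("side"); pickle.dump(d,open("side2.pkl","wb")); cv2.imwrite("pics/side2.png",cv2.resize(d["img"][120:400,200:470],None,fx=2.1,fy=2.1))
d=robot.get_image("wrist");cv2.imwrite("pics/wrist2.png",d["img"])
print(robot.current_t(),robot.current_gripper_width()*93,robot.current_contact_force())
E
```

```text
[ 394.06308923 -242.61935275   39.7073413 ]
w 39.969672715550075
6.6333 39.76201170020398 [ 0.04041934 -0.39586066 -0.79644419]
```

View pics/side2.png

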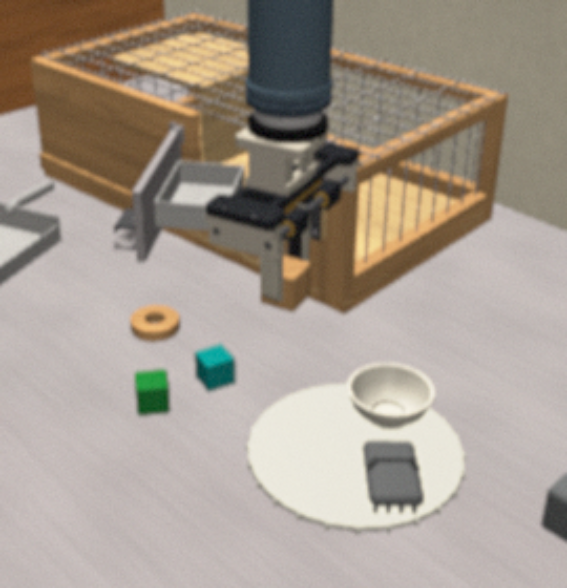

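View pics/wrist2.png

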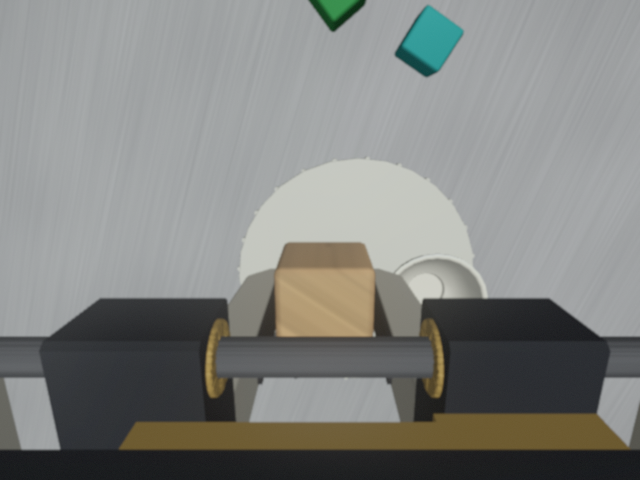

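The cube is held (width 40 mm, wrist px (325,290)), and everything else is undisturbed. Now I'll carry it above the tray.

```bash
python3 - <<'E'
from h import *
import pickle
robot.move_linear([568,125.4,245],[np.pi,0,2.27],speed=220)
print(robot.current_t(),robot.current_tcp_pos(),robot.current_qpos(),robot.current_gripper_width()*93)
for n in ["wrist","scene","side"]:
    d=robot.get_image(n);cv2.imwrite(f"pics/{n}3.png",d["img"]);pickle.dump(d,open(n+"3.pkl","wb"))
E
```

```text
8.6333 [567.80337179 124.58962383 245.05331229] [ 2.44024621e-02  2.99716610e-01  1.41428406e+00 -2.80617192e-04
  1.42774443e+00 -6.73653600e-01] 39.902451616516544
```

View pics/wrist3.png

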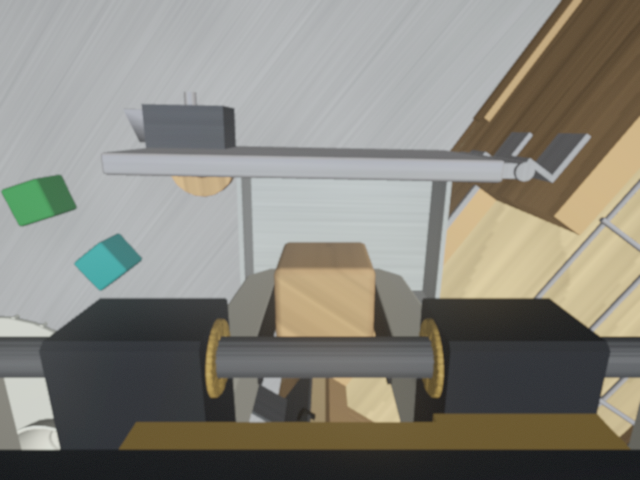

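View pics/scene3.png

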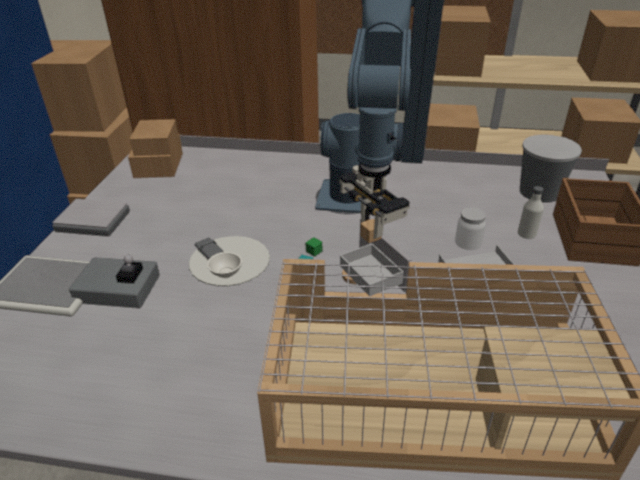

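View pics/side3.png

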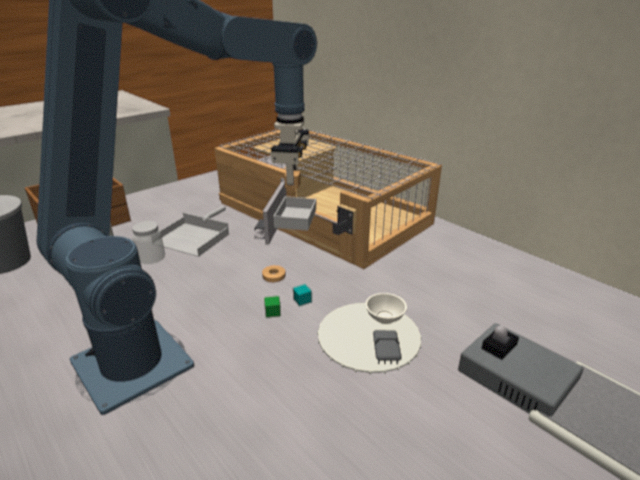

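The wrist view shows the door's top edge from the latch end (103,162) to the hinge pin (525,172). The tray is below the cube, with its side walls at x=250 and x=435. I'll re-measure the door from this view.

```bash
python3 - <<'E'
from h import *
import pickle
d=pickle.load(open("wrist3.pkl","rb"))
hp=onz(d,526,171,207)[:2]; print("hinge",hp)
for p in [(103,153),(105,173),(500,182),(488,157),(300,178)]: print(p,onz(d,*p,205)[:2])
L=onz(d,105,173,205)-onz(d,500,182,205); print("len",np.linalg.norm(L[:2]),"theta",np.arctan2(L[0],-L[1]), "(inner edge)")
for p in [(239,180),(252,180),(434,182),(450,182)]: print("rim",onz(d,*p,161)[:2])
r1=onz(d,245,180,161);r2=onz(d,442,182,161);print(np.linalg.norm(r1-r2))
E
```

```text
hinge [617.83955717 230.90208341]
(103, 153) [440.7497889   94.10990842]
(105, 173) [447.14298167  85.74693795]
(500, 182) [612.46420747 218.42429179]
(488, 157) [597.89868587 223.47678145]
(300, 178) [528.75618903 150.86237157]
len 211.97732879165156 theta -0.8945068395128819 (inner edge)
rim [500.49147505 118.239046  ]
rim [506.98163855 123.69500111]
rim [598.69238835 199.08737495]
rim [606.67955278 205.80188248]
128.50409108303828
```

```bash
python3 - <<'E'
from h import *
import pickle
r=robot.move_linear([567.5,125,142],speed=90,f_stop=5)
print(r,robot.current_tcp_pos(),robot.current_contact_force())
robot.move_gripper(0.57)
print(robot.current_gripper_width()*93,robot.current_contact_force())
robot.move_linear([567.5,125,250],speed=180)
for n in ["wrist"]:
    d=robot.get_image(n);cv2.imwrite(f"pics/{n}4.png",d["img"]);pickle.dump(d,open(n+"4.pkl","wb"))
print(robot.current_t())
E
```

```text
False [567.98902931 125.03485358 142.68107447] [-0.32128161 -0.67217944 -0.02798194]
53.01371826815536 [-0.53031598  0.16851963 -0.22887739]
11.3583
```

View pics/wrist4.png

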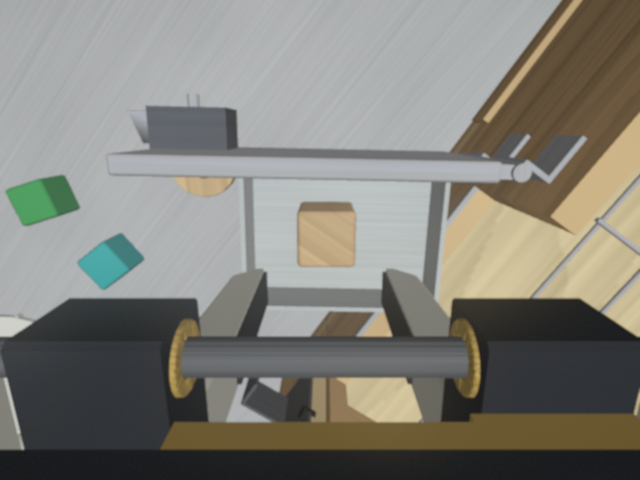

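The cube lies flat in the tray at (326,235) and the door is still open. Now I'll swing the door with closed fingers.

```bash
cat >> h.py <<'E'
H=np.array([623,234.]); Z=164
def P(t,off,z=Z): return [*(H+185*np.array([np.sin(t),-np.cos(t)])+off*np.array([np.cos(t),np.sin(t)])),z]
def O(t):
    return [np.pi,0,t+np.pi]
E
python3 - <<'E'
from h import *
import pickle
robot.move_gripper(0.0)
robot.move_linear(P(-.885,-50,250),O(-.885),speed=220)
robot.move_linear(P(-.885,-50),speed=180)
f0=np.array(robot.current_contact_force()); print(f0,robot.current_t(),robot.current_gripper_width())
r=robot.move_linear(P(-.87,-13.5),O(-.87),speed=50,f_stop=8); print(r,np.array(robot.current_contact_force())-f0,robot.current_tcp_pos())
E
python3 - <<'E'
from h import *
for n in ["side","wrist"]:
    d=robot.get_image(n);cv2.imwrite(f"pics/{n}5.png",d["img"] if n=="wrist" else cv2.resize(d["img"][120:300,200:440],None,fx=3,fy=3))
E
```

```text
[ 0.44107241 -0.13431116  0.48532357] 13.6417 0.004944027685511975
False [-0.3928876  -0.101001   -0.36392133] [472.73119392 125.07181081 163.91888406]
```

View pics/side5.png

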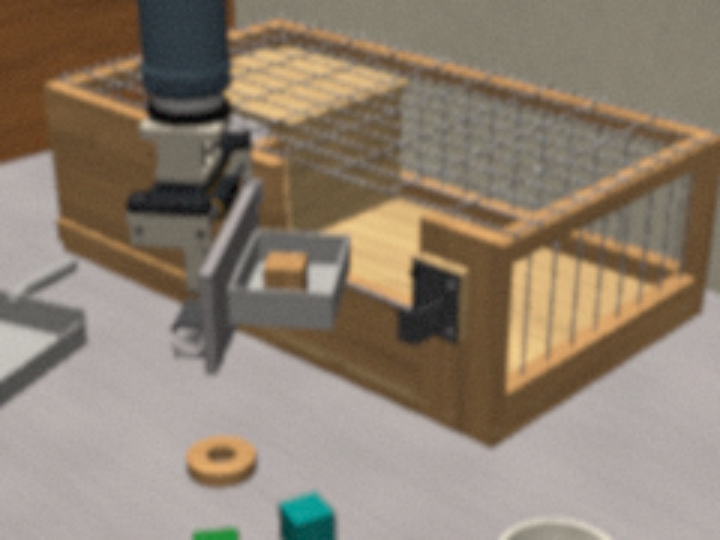

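View pics/wrist5.png

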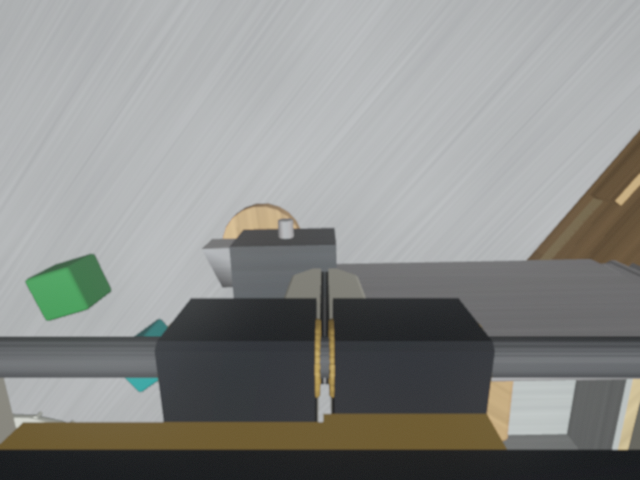

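The fingers are at the outer face above the latch housing (side crop (205,270)), and the cube is in the tray. Now the arc.

```bash
python3 - <<'E'
from h import *
import pickle
f0=np.array(robot.current_contact_force())
for t in np.linspace(-.77,-.14,7):
    r=robot.move_linear(P(t,-12.5),O(t),speed=45,f_stop=8)
    print(round(t,2),r,np.round(np.array(robot.current_contact_force())-f0,1),np.round(robot.current_tcp_pos(),1))
    if r: break
for n in ["side","wrist"]:
    d=robot.get_image(n);pickle.dump(d,open(n+"6.pkl","wb"));cv2.imwrite(f"pics/{n}6.png",d["img"] if n=="wrist" else cv2.resize(d["img"][120:300,200:440],None,fx=3,fy=3))
print(robot.current_t())
E
```

```text
-0.77 False [-0.3 -0.1 -0.1] [485.  110.  163.9]
-0.66 False [-0.3 -0.5  0.2] [498.8  96.3 164. ]
-0.56 False [-0.   0.6 -0.4] [513.9  84.  163.9]
-0.46 False [-1.  -0.2  0.5] [530.2  73.5 163.9]
-0.35 False [-0.3 -1.   0.1] [547.5  64.6 163.9]
-0.24 False [-0.3 -0.6  0.7] [565.7  57.6 163.9]
-0.14 False [-0.4  0.   0.6] [584.5  52.6 163.9]
18.8583
```

View pics/side6.png

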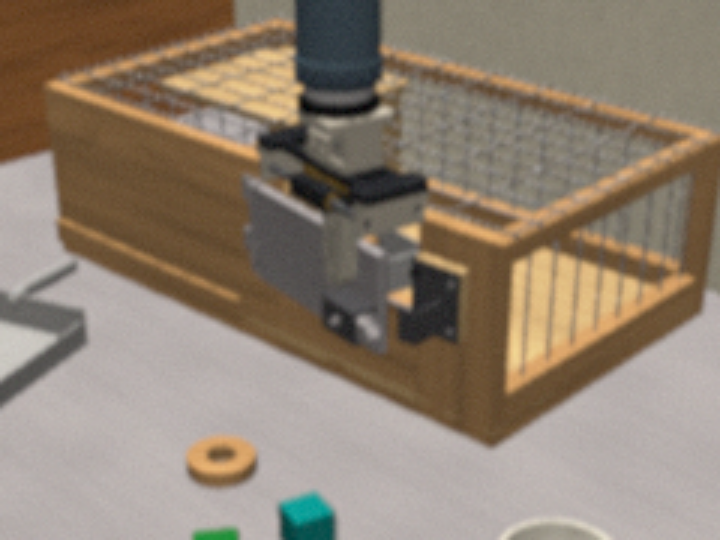

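View pics/wrist6.png

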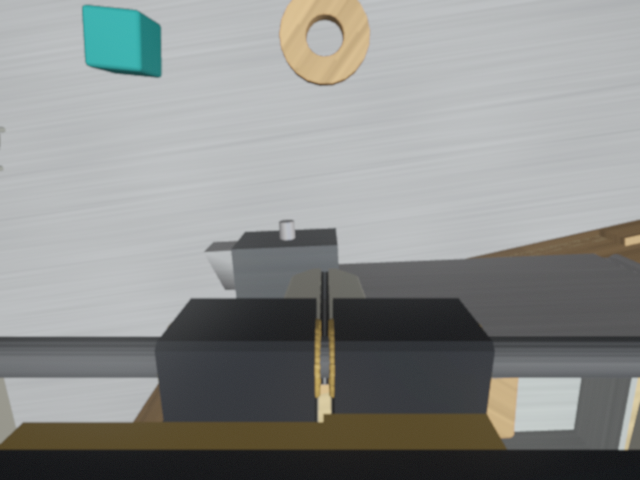

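The door is following, at about 0.14 rad, with the latch just short of the keeper. Next come fine force-watched steps.

```bash
python3 - <<'E'
from h import *
import pickle
f0=np.mean([robot.current_contact_force() for _ in range(5)],0)
t=-.14; log=[];peak=0;snap=None
t0=robot.current_t()
while t<0.09:
    step=1.0 if peak<2 else 0.6
    t+=step/185
    r=robot.move_linear(P(t,-12.5),O(t),speed=8,f_stop=8)
    F=np.mean([robot.current_contact_force() for _ in range(3)],0)-f0
    f=-(F[0]*np.cos(t)+F[1]*np.sin(t)); peak=max(peak,f)
    log.append((round(t,4),round(f,1),round(robot.current_tcp_pos()[0],1)))
    if r or f>11.5: print("STOP",r,f);break
    if snap is None and peak>4.5 and f<peak-1.6: snap=t; print("drop at",t,peak,f); break
print(*log[-45:],sep=' ');print(robot.current_t()-t0,robot.current_t())
E
```

```text
drop at 0.012432432432432429 7.268392782901579 5.41263282165217
(-0.1346, np.float64(0.5), np.float64(585.7)) (-0.1292, np.float64(0.7), np.float64(586.8)) (-0.1238, np.float64(0.8), np.float64(587.8)) (-0.1184, np.float64(0.2), np.float64(588.8)) (-0.113, np.float64(1.2), np.float64(589.8)) (-0.1076, np.float64(0.2), np.float64(590.8)) (-0.1022, np.float64(0.5), np.float64(591.8)) (-0.0968, np.float64(-0.6), np.float64(592.8)) (-0.0914, np.float64(1.0), np.float64(593.8)) (-0.0859, np.float64(0.5), np.float64(594.7)) (-0.0805, np.float64(-0.5), np.float64(595.8)) (-0.0751, np.float64(0.6), np.float64(596.7)) (-0.0697, np.float64(0.3), np.float64(597.7)) (-0.0643, np.float64(0.5), np.float64(598.7)) (-0.0589, np.float64(0.5), np.float64(599.7)) (-0.0535, np.float64(0.8), np.float64(600.7)) (-0.0481, np.float64(1.2), np.float64(601.7)) (-0.0427, np.float64(0.3), np.float64(602.7)) (-0.0373, np.float64(-0.1), np.float64(603.7)) (-0.0319, np.float64(0.3), np.float64(604.7)) (-0.0265, np.float64(2.4), np.float64(605.4)) (-0.0232, np.float64(3.7), np.float64(605.7)) (-0.02, np.float64(4.3), np.float64(606.6)) (-0.0168, np.float64(5.0), np.float64(607.3)) (-0.0135, np.float64(4.8), np.float64(608.0)) (-0.0103, np.float64(4.6), np.float64(608.6)) (-0.007, np.float64(4.6), np.float64(609.2)) (-0.0038, np.float64(6.4), np.float64(609.7)) (-0.0005, np.float64(6.2), np.float64(610.2)) (0.0027, np.float64(5.6), np.float64(610.8)) (0.0059, np.float64(6.4), np.float64(611.3)) (0.0092, np.float64(7.3), np.float64(611.9)) (0.0124, np.float64(5.4), np.float64(612.4))
8.774999999999999 27.6333
```

The bolt met the keeper at TCP x≈605, and this dip is only 7 mm further on. That may be noise, so I'll continue until the drop is clear, with averaged readings.

```bash
python3 - <<'E'
from h import *
f0=np.array([-.0,0,0])
t=0.0124; log=[]; prev=0
def rd():
    a=[]
    for _ in range(4): a.append(robot.current_contact_force()); robot.sleep(0.01)
    return np.mean(a,0)
fs=[];pk=0
for i in range(16):
    r=False
    f=-rd()[0]; fs.append(f); pk=max(pk,f)
    log.append((round(t,4),round(f,1),round(robot.current_tcp_pos()[0],1)))
    if f>11: print("high");break
    if i>1 and f<pk-2.0: print("drop",pk,f);break
    t+=.6/185
    r=robot.move_linear(P(t,-12.5),O(t),speed=8,f_stop=5)
    if r: print("fstop",-rd()[0],robot.current_tcp_pos());break
for l in log: print(*map(float,l))
print(t,robot.current_t())
E
```

```text
drop 7.22550573636249 1.5806651237686196
0.0124 5.9 612.4
0.0156 6.3 612.9
0.0189 6.4 613.5
0.0221 6.2 614.0
0.0254 7.2 614.5
0.0286 7.2 615.1
0.0319 7.1 615.6
0.0351 1.6 617.6
0.03510270270270271 29.65
```

That is a clear snap: 7.1 N down to 1.6 N, 11–12 mm after first contact. I'll feel gently for the stop, back off, and check that it holds.

```bash
python3 - <<'E'
from h import *
import pickle
t=.0351
def rd():
    a=[]
    for _ in range(4): a.append(robot.current_contact_force()); robot.sleep(0.01)
    return np.mean(a,0)
for i in range(5):
    t+=.5/185
    r=robot.move_linear(P(t,-12.5),O(t),speed=6,f_stop=5); f=-rd()[0]
    print(r,f,robot.current_tcp_pos()[0])
    if r or f>5.5: break
p=np.array(robot.current_tcp_pos())
robot.move_linear([p[0]-25,p[1],Z],speed=60)
d=robot.get_image("side");cv2.imwrite("pics/side7.png",cv2.resize(d["img"][120:300,200:440],None,fx=3,fy=3)); pickle.dump(d,open("side7.pkl","wb"))
robot.move_linear([p[0]-25,p[1],300],speed=200)
robot.move_linear([480,120,330],speed=200)
for n in ["side","wrist","scene"]:
    d=robot.get_image(n);pickle.dump(d,open(n+"8.pkl","wb"));cv2.imwrite(f"pics/{n}8.png",d["img"] if n!="side" else cv2.resize(d["img"][120:300,200:440],None,fx=3,fy=3))
print(robot.current_t())
E
```

```text
False 3.18674865195561 617.6366171105777
False 4.7722656641460794 617.6995569899175
False 5.944557907191502 618.0457374948481
32.9417
```

View pics/side8.png

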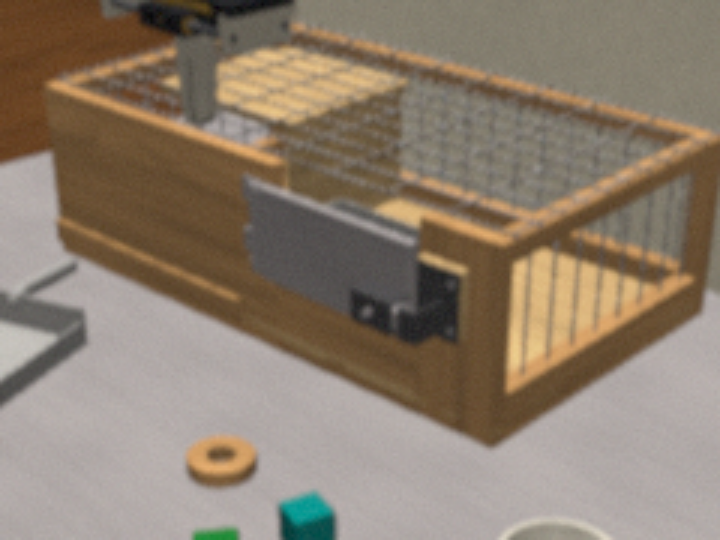

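View pics/wrist8.png

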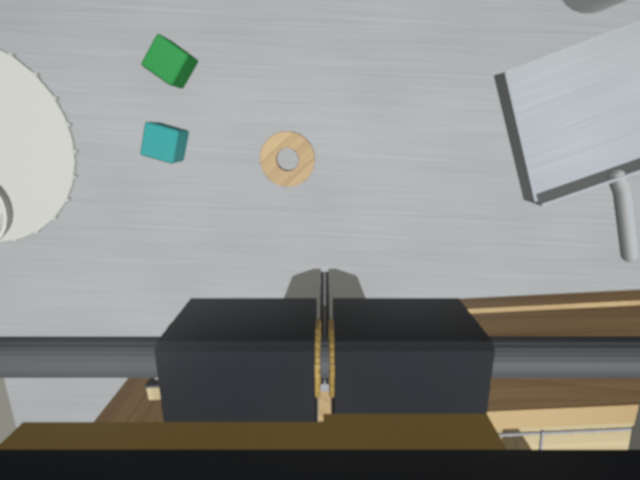

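View pics/scene8.png

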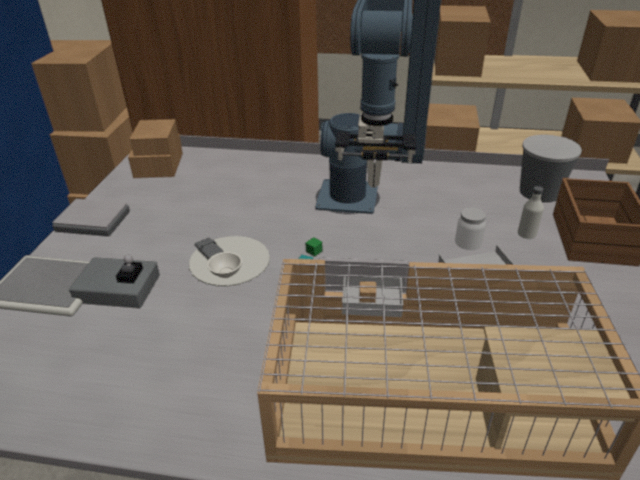

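Side crop: the door is shut, with the bolt housing (370,310) tucked behind the keeper (420,315). Scene: the cube sits in the tray at (368,290). Last, I'll check that the door has not crept, then hand in.

```bash
python3 - <<'E'
from h import *
import pickle
a=pickle.load(open("side8.pkl","rb"))["img"]; b=robot.get_image("side")["img"]; c=pickle.load(open("side7.pkl","rb"))["img"]
s=np.s_[205:235,282:345]; f=lambda x:x[s].astype(np.float32).mean(2)
print(cv2.phaseCorrelate(f(a),f(b)),np.abs(f(a)-f(b)).mean(), "vs just after release",cv2.phaseCorrelate(f(c),f(b)))
print(robot.current_t()); robot.hand_in()
E
```

```text
((0.026310817969196876, -0.03234325607914634), 1.034162806471189) 2.6350968 vs just after release ((-0.035886996932575244, -0.007608910771994104), 1.0336898175378642)
32.9917
the job is handed in; nothing more can be done
```

The pine cube is in the feeder tray, the feeder is shut and latched, and I handed the job in at about 33 s. The hand-in gives no verdict.

**What I did:** I picked the pine cube off the turntable (grip width 40 mm) and set it down in the open tray. Then I swung the door with the closed fingers and pushed it home in steps of about 0.6 mm.

**Latching:** The bolt met the keeper at TCP x of about 605 mm. The push climbed to about 7.2 N, then fell to 1.6 N as the bolt snapped in 11–12 mm later. I pushed on gently to 5.9 N and felt the door firm up, then backed off.

**Last checks:** After release the door did not move between pictures (less than 0.05 px). The cube shows in the tray in the scene view, the arm is clear, and I saw nothing else moved.

**Disagreements:**
- **First drop reading:** an early dip from 7.3 to 5.4 N proved to be noise, so I kept pushing until the real snap.
- **Size of the snap drop:** the force fell by about 5.5 N instead of the 2 or 3 N described.
- **Hinge position:** my camera views of the hinge differed by about 4 mm, which did not matter because the push was guided by force.

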